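# Clear the lathe bed, then hold a tool handle in the V-block for drilling

### The job

Before the new tool handle is drilled, clear the small lathe's bed: lay the chuck key, the spur centre and the live centre in the red tray, without dropping or throwing them. Then seat the ash handle squarely in the V-block, its brass ferrule towards the drill and its wood centred lengthways on the block, and finish while still holding it pressed down there, firmly but not forced, so that it bears on both faces of the V. Leave everything else where it is.

Things in the scene. Friction and masses are not known exactly. Their poses are not given: they have to be found in the camera images.
- lathe: Small grey bench lathe, fixed, its length across the robot's view. Origin on the bench under mid-bed; y along it to the headstock (tall box at the left, y 180 to 370, 250 high), x away from the robot. Bed 110 wide, 720 long, flat top 75 up. Drill chuck 44 dia points along -y, axis 170 up. V-block on the bed at y -80 to -20; loose accessories on the bed at y -130 to -330.
- v_seat (a point): Where blank_mid belongs: over the middle of the V-block, 170 above the bench; y along the V towards the drill. Steel V-block 60 long (y), only 38 wide (x), so fingers on the 44 mm handle pass down beside it. 90 degree V, lips 13 and bottom 31 below this point. Under it a dark saddle: 46 wide from 52 below, 100 wide from 77 below. Rigid.
- v_front: The half of the V-block, and V face, nearer the robot; rigid. A handle gripped a little off to one side can hang on one face only; let go for a moment, it settles home by itself. Origin at v_seat, axes as the lathe's.
- v_rear: The half of the V-block, and V face, farther from the robot; rigid. Origin at v_seat, axes as the lathe's.
- drill_tip (a point): Tip of the drill, on the handle's axis line, 115 from v_seat towards the headstock. Axes as the lathe's.
- chuck_key: Steel T-handled drill chuck key, about 80 g, lying flat on the bed. Shaft 13 dia along x from -33 to +45 (its thin toothed end), crossbar 60 long, 8 dia along y at x = -26. Origin: under the shaft, on the surface it lies on, where it is best gripped across y; shaft axis 6.5 above.
- spur_centre: Steel spur drive centre, about 100 g, lying on the bed. Head 25 dia from x = -13 to +13 with four spurs and a point to +20, plain taper shank 9 to 12 dia from -13 to -63. Origin: under the middle of the head, on the surface it lies on; axis along x, 12.5 above; grip the head across y.
- live_centre: Revolving (live) centre, about 160 g, lying on the bed. Brass-coloured bearing body 30 dia from x = -14 to +14, steel cone point to +32, taper shank 9 to 12 dia from -14 to -64. Origin: under the middle of the body, on the surface it lies on; axis along x, 15 above; grip the body across y.
- tray: Red open accessory tray, fixed to the bench, 110 (x) by 190 (y) and 35 high, walls and floor 3 thick; on the bench to the front left or front right. Origin: under its middle, on the bench.
- blank: Pale ash tool handle, 105 to 210 g, lying on the bench front left or front right: cylinder 44 dia, 120 long, three thin dark rings, brass ferrule 34 dia, 16 long on its +y end (towards the left at the start). y along its axis; origin at the start on the bench below the middle of the wood (it turns as the handle rolls).
- blank_mid (a point): Middle of the wooden part of the handle, on its axis (22 from its surface). y points to the ferrule.
- blank_ferrule (a point): Centre of the outer face of the handle's brass ferrule, on the axis, 76 from blank_mid.
- gouge: Bystander: bowl gouge, brown wooden handle, 430 long, 28 dia, lying along x at the left. Origin on the bench under the middle of the handle.
- skew_chisel: Bystander: skew chisel with black handle, 430 long, 28 dia, lying along x at the far left. Origin on the bench under the middle of the handle.
- sanding_block: Bystander: cork sanding block 100 x 60 x 30, on the bench before the lathe. Origin under its middle.
- wax_jar: Bystander: amber wax jar, 70 dia, 75 high, behind the lathe. Origin under its middle.
- turned_bowl: Bystander: wooden bowl, 150 dia, 60 high, at the right beyond the lathe's end. Origin under its middle.
- mallet: Bystander: dark carver's mallet standing on its head, 80 dia, 245 high, at the right. Origin under its middle.
- walnut_blank: Bystander: thin dark walnut blank standing on end, 30 dia, 110 high, no ferrule, at the right. Origin under its middle.
- abrasive_roll: Bystander: brown roll of abrasive, 90 dia, 50 high, behind the lathe. Origin under its middle.

How it is judged:
On the way, in this order (a step that is already met when the one before it is completed fails the run):
1. the chuck key, the spur centre and the live centre all lie released in the tray (x of chuck_key in the frame of tray between -0.052 and 0.052 m and y of chuck_key in the frame of tray between -0.092 and 0.092 m and z of chuck_key in the frame of tray between -0.005 and 0.04 m and contact force between the fingers and chuck_key below 0.3 N and linear speed of each of chuck_key, spur_centre, live_centre below 0.05 m/s and x of spur_centre in the frame of tray between -0.052 and 0.052 m and y of spur_centre in the frame of tray between -0.092 and 0.092 m and z of spur_centre in the frame of tray between -0.005 and 0.04 m and contact force between the fingers and spur_centre below 0.3 N and x of live_centre in the frame of tray between -0.052 and 0.052 m and y of live_centre in the frame of tray between -0.092 and 0.092 m and z of live_centre in the frame of tray between -0.005 and 0.04 m and contact force between the fingers and live_centre below 0.3 N), for 0.2 s.
2. the handle is seated in the V-block, ferrule towards the drill, and held pressed on both faces (x of blank_mid in the frame of v_seat between -0.003 and 0.003 m and y of blank_mid in the frame of v_seat between -0.015 and 0.015 m and z of blank_mid in the frame of v_seat between -0.003 and 0.003 m and angle between the y axis of blank and the y axis of v_seat, either way round below 0.04 rad and y of blank_ferrule in the frame of v_seat above 0.05 m and contact force between blank and v_front above 3 N and contact force between blank and v_rear above 3 N and contact force between the fingers and blank above 3 N and linear speed of blank below 0.02 m/s), for 0.3 s.
At the end, for the whole second after the job is handed in: Accessories at rest, let go, in the tray (origin within its walls, under 40 mm high). Handle within 3 mm of v_seat across and in height, 15 mm lengthways, 0.04 rad; ferrule to the drill; fingers and each V face press it with over 3 N through the last second (all of step 1 and all of step 2); the arm keeps its last pose, push and grip.
It fails at once if a bystander (turning tool, sanding block, jar, bowl, mallet, walnut blank, abrasive roll) is moved more than 30 mm (distance of any of gouge, skew_chisel, sanding_block, wax_jar, turned_bowl, mallet, walnut_blank, abrasive_roll from where it was at the start of the episode above 0.03 m).
It fails at once if an accessory or the handle is dropped or thrown (loose and faster than 1 m/s) ((linear speed of chuck_key above 1 m/s and contact force between the fingers and chuck_key below 0.05 N) or (linear speed of spur_centre above 1 m/s and contact force between the fingers and spur_centre below 0.05 N) or (linear speed of live_centre above 1 m/s and contact force between the fingers and live_centre below 0.05 N) or (linear speed of blank above 1 m/s and contact force between the fingers and blank below 0.05 N)).
It fails at once if the handle is slammed or forced into the V-block (more than 60 N on a face) (contact force between blank and v_front above 60 N or contact force between blank and v_rear above 60 N).
It also fails if it takes over 72 s, if anything falls off the work surface, if the arm or the gripper's body presses on something with over 40 N, if the wrist force passes 120 N, or if a joint passes its speed limit or range.

### The arm

A 6-joint arm with a two-finger parallel gripper is mounted at the origin on the work surface. World frame = base frame: x ahead of the robot, y to its left, z up, the work surface at z = 0. Lengths are in m, angles in rad, forces in N, time in s.
With the tool pointing down it reaches from about 0.35 to 0.775 m from the base axis. Payload 7.3 kg.
Tool frame: the origin (TCP) lies midway between the tips of the shut fingers; the grasp point (between the pads) lies 19 mm behind it (robot.grip_depth is the z of the grasp point in the tool frame, in m); z points along the fingers, y is the line along which they close (so a half turn about z gives the same grasp; the last joint's range is limited). The gripper opens to 92 mm and grips with 3 to 60 N. Pads are 19 mm wide; open, the fingers measure 130 mm over their backs; the gripper's body (75 mm by 190 mm) begins 47 mm behind the grasp point.
Start: joints at [1.055, 0.342, 1.524, -0, 1.275, -0.146], TCP at [0.19, 0.49, 0.227] pointing down, gripper open.
Joint ranges: [-2.53, 2.53], [-0.77, 2.02], [0.04, 2.7], [-1, 4.14], [0.28, 2.66], [-3.11, 3.11]. Speed limits (rad/s): [2.57, 2.57, 3.14, 3.14, 3.14, 3.14].

### API

Orientations are given as [roll, pitch, yaw] about the fixed x, y, z axes, in that order (R = Rz(yaw) Ry(pitch) Rx(roll)).
In Python, from cell import robot, viewer gives the robot as it stands.
- The arm moves only by the tool step_arm, never from a script. Its argument "increments" is a list of rows, each an object with "delta_pos": the shift along the tool's x, y, z in cm, a list of three; "dr": the turn, a rotation vector about the tool's x, y, z in degrees, a list of three; "fingers": the closure, from -1 (fully open) to 1 (shut), so that 0 is half open. In form: [{"delta_pos": [tx, ty, tz], "dr": [wx, wy, wz], "fingers": fingers}, ...]. A call has exactly 5 rows; each row is the pose to reach, as a shift and turn from the pose commanded when the call began, along the tool's axes at that moment; what a row does not reach only later rows make up. A row lasts 1/8 s, in which the tool goes at most 62.5 mm and 10.7 degrees, less where a joint would pass 70% of its speed; a pose out of reach is approached as far as the arm can. A call with a gripper value outside its range is refused whole. The fingers move at their own pace and stop on an object; "newtons" is the grip in N (left out, the last holds). Time passes only in rows, so rows that repeat a pose let the fingers close, or fill a call up. It gives the time, the measured TCP pose, the force, the opening and the grip force at its end, in the units of the state.
- robot.observe(): the state, without advancing time (a new reading comes with each control period).
- viewer.read_camera(name): name is "side" or "top"; returns the picture (420x560x3 uint8, red, green, blue); there is no depth.
- viewer.camera_params(name): a dict with "K" (3x3 intrinsics, pixels), "T" (4x4, takes a point from camera to world coordinates). Camera axes: x right, y down, z forward; pixel columns grow to the right and rows downward; lengths in m; the calibration is good to about 2 mm. A picture is of the moment at which its call begins. camera_params takes no time and is no camera call.
- robot.hand_in(): hands the job in; it is judged then, once.
The state is a dict: "time": time; "qpos": joint angles; "qvel": joint speeds; "joint_efforts": joint torques, N m; "tool_pos": TCP position; "tool_rot": TCP orientation; "contact_force": force on the tool from outside, world axes, zero at the start; "torque": the same for the moment, N m; "opening": finger opening in m; "grip_force": force on a finger pad.
Only numpy, scipy, OpenCV 4.12 (cv2) and the standard library are available. Lean on these libraries where they do the work, as an engineer would, in place of code of your own. Each camera call takes 0.05 s, during which the arm holds its last target. There are 200 camera calls.

## Working session

There is one attempt and no reset: what is moved stays moved. The work goes in short steps, Python scripts to look and compute and a tool call to move; the robot and the scene stay as the last step left them, time stands still between calls to the robot, and variables do not carry over. Pictures are saved under pics/ and viewed, at most 10 in all, crops included, and the job is handed in when it is done.

Besides the shell and the picture viewer there is one more tool, called as a command line: name --argument value ..., lists and objects as JSON in quotes. step_arm: Moves the arm, as the interface text tells. Its arguments: {"type":"object","properties":{"increments":{"type":"array"},"newtons":{"type":"number"}},"required":["increments"]}

```bash
ls; mkdir -p pics; python3 - <<'E'
from cell import robot, viewer
import cv2
for n in("top","side"):
    cv2.imwrite(f"pics/{n}0.png",viewer.read_camera(n)[:,:,::-1])
    p=viewer.camera_params(n);print(n,p["K"],p["T"])
print(robot.observe(), robot.grip_depth)
E
```

```text
pics
top [[385.96972281   0.         280.07611283]
 [  0.         385.96972281 210.18233954]
 [  0.           0.           1.        ]] [[-0.00436762 -0.98489801  0.17308042  0.31075547]
 [-0.99973172  0.00823769  0.02164794  0.02252574]
 [-0.0227468  -0.17293944 -0.98466976  1.51805656]
 [ 0.          0.          0.          1.        ]]
side [[497.3630737    0.         282.59001165]
 [  0.         497.3630737  215.18077806]
 [  0.           0.           1.        ]] [[ 0.74151971 -0.40512943  0.53480713 -0.33892125]
 [-0.67092369 -0.44400761  0.5939012  -0.95611272]
 [-0.00314842 -0.79920422 -0.60105133  1.12138043]
 [ 0.          0.          0.          1.        ]]
{'time': 0.1, 'qpos': array([ 1.05501627e+00,  3.42633205e-01,  1.52494401e+00, -6.99600487e-06,
        1.27539928e+00, -1.45973191e-01]), 'qvel': array([ 0.00088759, -0.00212668, -0.00297476, -0.00129779,  0.00016658,
        0.002195  ]), 'joint_efforts': array([ 1.85147575e-03, -4.32005632e+01, -2.44695085e+01,  7.20388046e-02,
        5.26151061e-02, -2.58874769e-05]), 'tool_pos': array([0.18953517, 0.48919189, 0.2261169 ]), 'tool_rot': array([-3.14022256e+00, -1.94667279e-04,  2.77178770e+00]), 'contact_force': array([-1.14333722,  0.0361395 , -0.40189463]), 'torque': array([ 0.05313205,  0.0768211 , -0.01412944]), 'grip_force': 0.0, 'opening': 0.09209605456738677} -0.0188
```

View pics/top0.png

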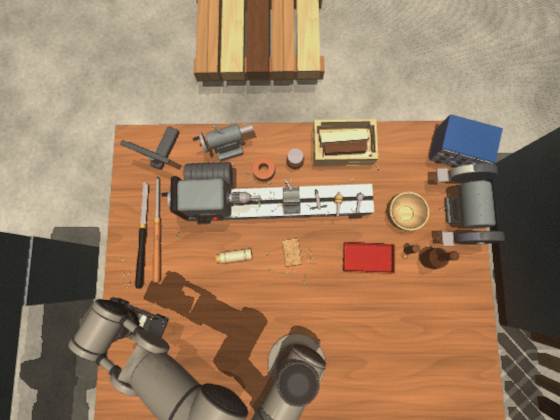

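View pics/side0.png

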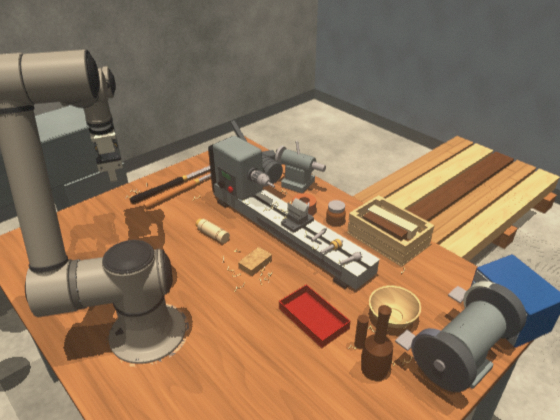

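The top view shows the V-block near (291,198), accessories near (318,200), (339,203) and (360,203), the handle at (234,256) and the tray at (369,258). The side view has the same things around (300,210), (316–350,235–258), (212,231) and (314,315). Next I'll enlarge crops.

```bash
python3 - <<'E'
import cv2
a=cv2.imread("pics/top0.png");b=cv2.imread("pics/side0.png")
cv2.imwrite("pics/tc.png",cv2.resize(a[175:275,205:405],None,fx=4,fy=4,interpolation=cv2.INTER_CUBIC))
cv2.imwrite("pics/sc.png",cv2.resize(b[190:340,190:390],None,fx=4,fy=4,interpolation=cv2.INTER_CUBIC))
E
```

```text
(no output)
```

View pics/tc.png

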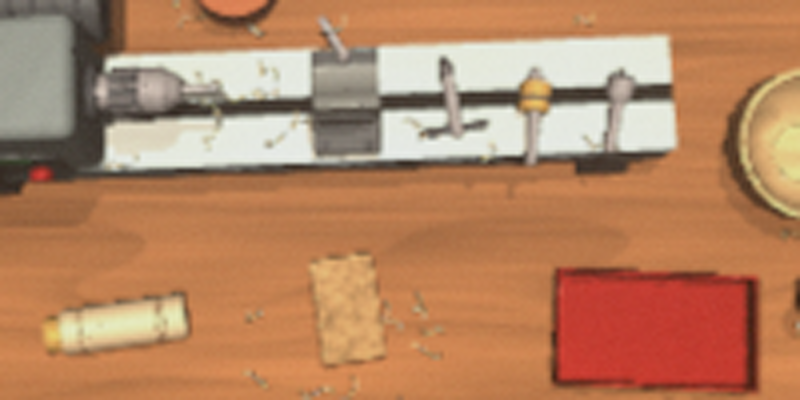

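View pics/sc.png

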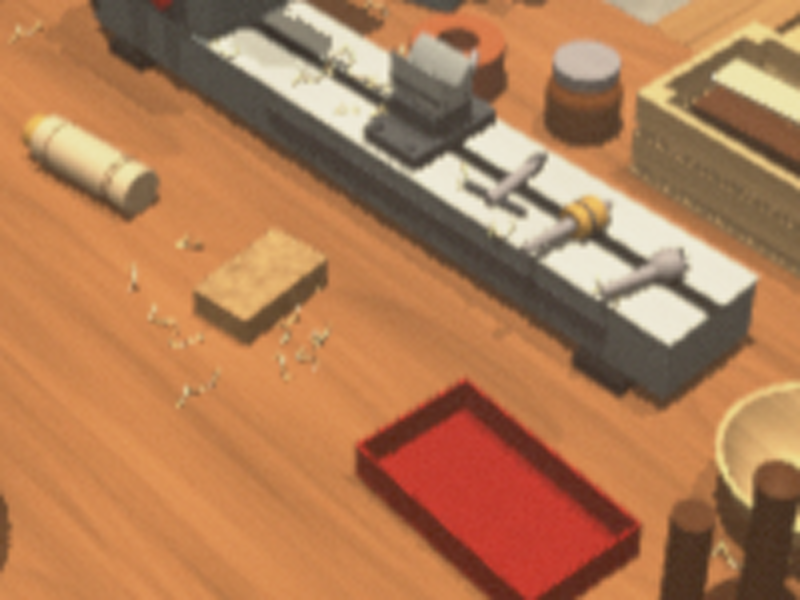

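The crops show clear features. In the top crop: key crossbar junction (456,130), live body (536,93), spur head (620,86), handle ferrule end (45,336) and wood end (187,315). I match these with the side crop and triangulate.

```bash
cat > h.py <<'E'
import numpy as np, cv2
from scipy.optimize import least_squares
from cell import robot, viewer
C={n:viewer.camera_params(n) for n in("top","side")}
OFF={"top":(205,175),"side":(190,190)}
def px(n,p): return (np.array(p,float)+.5)/4-.5+OFF[n]
def proj(n,X):
    K,T=C[n]["K"],C[n]["T"]; c=(np.atleast_2d(X)-T[:3,3])@T[:3,:3]; u=c@K.T
    return u[:,:2]/u[:,2:]
def tri(t,s):
    r=least_squares(lambda X:np.r_[proj("top",X)[0]-t,proj("side",X)[0]-s],[.5,0,.05])
    return r.x,np.abs(r.fun).max()
def ray(n,p,z):
    K,T=C[n]["K"],C[n]["T"]; d=T[:3,:3]@np.linalg.inv(K)@[*p,1]; o=T[:3,3]
    return o+d*(z-o[2])/d[2]
E
python3 - <<'E'
from h import *
np.set_printoptions(precision=4,suppress=True)
P=dict(keytip=((446,62),(540,157)),keyX=((456,130),(494,198)),keyb1=((428,134),(467,184)),keyb2=((485,124),(522,212)),
live=((536,93),(587,216)),liveS=((531,162),(530,248)),spur=((620,86),(670,263)),spurS=((612,150),(606,294)),
ferr=((45,336),(32,127)),wood=((187,315),(141,188)),
bedR=((668,37),(757,278)),bedF=((676,148),(663,349)),t1=((556,268),(466,381)),t2=((757,279),(638,527)),t3=((554,383),(358,450)))
for k,(t,s) in P.items(): print(k,*tri(px("top",t),px("side",s)))
for p in[(105,168),(676,148),(668,37),(105,57)]:print(ray("top",px("top",p),.075))
t=[ray("top",px("top",p),.035) for p in[(556,268),(757,279),(757,390),(554,383)]];print(t,np.mean(t,0))
E
```

```text
keytip [ 0.6381 -0.0826  0.0837] 0.2821177520395395
keyX [ 0.5738 -0.0915  0.0804] 0.03977921813310559
keyb1 [ 0.5697 -0.0647  0.0813] 0.14808545551818497
keyb2 [ 0.5792 -0.1188  0.0795] 0.14008445462457075
live [ 0.6058 -0.1659  0.0897] 0.34604791349403285
liveS [ 0.5424 -0.1611  0.0893] 0.29713341643429203
spur [ 0.6132 -0.246   0.0873] 0.08049455665087635
spurS [ 0.5517 -0.2359  0.0859] 0.2605142051453697
ferr [0.3846 0.3041 0.0266] 0.22948403880008073
wood [0.4041 0.167  0.028 ] 0.17855157215586814
bedR [ 0.6624 -0.2952  0.0748] 0.3082611278737204
bedF [ 0.5529 -0.2968  0.0711] 0.9572769417538893
t1 [ 0.448  -0.1892  0.0275] 0.05974056638820002
t2 [ 0.4345 -0.3788  0.0317] 0.28970816155086254
t3 [ 0.3394 -0.1847  0.0251] 0.2867157522890693
[0.5411 0.2412 0.075 ]
[ 0.5559 -0.2988  0.075 ]
[ 0.6636 -0.2962  0.075 ]
[0.6492 0.2431 0.075 ]
[array([ 0.447, -0.188,  0.035]), array([ 0.4353, -0.3787,  0.035 ]), array([ 0.3307, -0.373 ,  0.035 ]), array([ 0.3382, -0.1825,  0.035 ])] [ 0.3878 -0.2806  0.035 ]
```

```bash
python3 - <<'E'
from h import *
np.set_printoptions(precision=4,suppress=True)
# side crop: walnut top (690,517), mallet handle top (777,478); top image full coords
side=lambda p:np.array(px("side",p))
print("walnut", ray("side",side((690,517)),.11))
print("mallet top", ray("side",side((777,478)),.245))
for p in[(404,250),(411,249),(418,248)]: print(ray("top",p,.11))
for p in[(435,257),(455,256)]: print(ray("top",p,.1),ray("top",p,.245))
print("sand", ray("top",px("top",(347,308)),.03),"bowl",ray("top",(408,211),.06))
E
```

```text
walnut [ 0.4101 -0.4373  0.11  ]
mallet top [ 0.3705 -0.5213  0.245 ]
[ 0.4085 -0.3937  0.11  ]
[ 0.4119 -0.419   0.11  ]
[ 0.4154 -0.4443  0.11  ]
[ 0.3832 -0.5066  0.1   ] [ 0.3758 -0.4525  0.245 ]
[ 0.3864 -0.5786  0.1   ] [ 0.3787 -0.5171  0.245 ]
sand [0.4104 0.0125 0.03  ] bowl [ 0.5598 -0.4324  0.06  ]
```

```bash
cat > g.py <<'E'
import sys,numpy as np
from scipy.spatial.transform import Rotation as R
from cell import robot
# usage: g.py x y z th_deg  (th: yaw of the object gripped across its y)
x,y,z,th=map(float,sys.argv[1:5])
s=robot.observe(); A=R.from_euler("xyz",s["tool_rot"])
t=R.from_euler("xyz",[np.pi,0,np.radians(th)]); 
c=[t,t*R.from_euler("z",np.pi)]
B=min(c,key=lambda q:(A.inv()*q).magnitude())
d=A.inv().apply(np.array([x,y,z])-s["tool_pos"])*100
print("delta cm",d.round(2),"dr",np.degrees((A.inv()*B).as_rotvec()).round(1),"rows",(np.linalg.norm(d)/6.25).round(1))
print(s["time"],s["tool_pos"].round(4),np.degrees(s["tool_rot"]).round(1),"open",round(s["opening"],4),"grip",round(s["grip_force"],1),"F",s["contact_force"].round(1),"q",s["qpos"].round(2))
E
python3 g.py .606 -.166 .22 -4.4
```

```text
delta cm [-62.51 -46.04   0.66] dr [ -0.1  -0.  -16.8] rows 12.4
0.1 [0.1895 0.4892 0.2261] [-179.9   -0.   158.8] open 0.0921 grip 0.0 F [-1.1  0.  -0.4] q [ 1.06  0.34  1.52 -0.    1.28 -0.15]
```

step_arm --increments '[{"delta_pos":[-5,-3.7,0],"dr":[0,0,0],"fingers":-0.3},{"delta_pos":[-10,-7.4,0],"dr":[0,0,0],"fingers":-0.3},{"delta_pos":[-15,-11,0],"dr":[0,0,0],"fingers":-0.3},{"delta_pos":[-20,-14.7,0],"dr":[0,0,0],"fingers":-0.3},{"delta_pos":[-25,-18.4,0],"dr":[0,0,0],"fingers":-0.3}]' --newtons 40

```text
time: 0.72
tool_pos: [0.357, 0.2258, 0.2267]
tool_rot: [3.141, 0.0, 2.772]
contact_force: [0.8, 1.0, -0.2]
opening: 0.0599
grip_force: 0.0
```

step_arm --increments '[{"delta_pos":[-5,-3.7,0],"dr":[0,0,-6],"fingers":-0.3},{"delta_pos":[-10,-7.4,0],"dr":[0,0,-12],"fingers":-0.3},{"delta_pos":[-15,-11,0],"dr":[0,0,-16.8],"fingers":-0.3},{"delta_pos":[-20,-14.7,0],"dr":[0,0,-16.8],"fingers":-0.3},{"delta_pos":[-24,-18,0],"dr":[0,0,-16.8],"fingers":-0.3}]'

```text
time: 1.35
tool_pos: [0.5159, -0.0292, 0.2263]
tool_rot: [3.141, -0.0, 3.064]
contact_force: [1.6, 1.2, 0.1]
opening: 0.0598
grip_force: 0.0
```

```bash
python3 g.py .606 -.166 .15 -4.4
```

```text
delta cm [-10.05 -12.94   7.63] dr [ 0. -0. -0.] rows 2.9
1.35 [ 0.5159 -0.0292  0.2263] [180.   -0.  175.6] open 0.0598 grip 0.0 F [1.6 1.2 0.1] q [-0.2   0.33  1.55  0.    1.27 -1.7 ]
```

step_arm --increments '[{"delta_pos":[-3.3,-4.3,0],"dr":[0,0,0],"fingers":-0.3},{"delta_pos":[-6.6,-8.6,1],"dr":[0,0,0],"fingers":-0.3},{"delta_pos":[-10,-12.9,4],"dr":[0,0,0],"fingers":-0.3},{"delta_pos":[-10,-12.9,8],"dr":[0,0,0],"fingers":-0.3},{"delta_pos":[-10,-12.9,8],"dr":[0,0,0],"fingers":-0.3}]'

```text
time: 1.98
tool_pos: [0.6026, -0.1628, 0.1428]
tool_rot: [3.139, -0.008, 3.064]
contact_force: [0.7, 0.1, 0.0]
opening: 0.0597
grip_force: 0.0
```

```bash
python3 g.py .606 -.166 .080 -4.4
```

```text
delta cm [-0.41 -0.31  6.27] dr [ 0.2 -0.5 -0. ] rows 1.0
1.975 [ 0.6026 -0.1628  0.1428] [179.8  -0.5 175.6] open 0.0597 grip 0.0 F [0.7 0.1 0. ] q [-0.39  0.6   1.34  0.    1.21 -1.88]
```

step_arm --increments '[{"delta_pos":[-0.1,-0.3,3],"dr":[0,0,0],"fingers":-0.3},{"delta_pos":[-0.1,-0.3,5.5],"dr":[0,0,0],"fingers":-0.3},{"delta_pos":[-0.1,-0.3,6.6],"dr":[0,0,0],"fingers":-0.3},{"delta_pos":[-0.1,-0.3,6.6],"dr":[0,0,0],"fingers":0.9},{"delta_pos":[-0.1,-0.3,6.6],"dr":[0,0,0],"fingers":0.9}]'

```text
time: 2.6
tool_pos: [0.6065, -0.1664, 0.0824]
tool_rot: [-3.141, 0.002, 3.065]
contact_force: [0.5, 0.1, -0.1]
opening: 0.0441
grip_force: 0.0
```

```bash
python3 g.py .606 -.166 .080 -4.4; python3 - <<'E'
from h import *
b=viewer.read_camera("side")[:,:,::-1]
cv2.imwrite("pics/s1.png",cv2.resize(b[140:290,250:450],None,fx=4,fy=4,interpolation=cv2.INTER_CUBIC))
E
```

```text
delta cm [0.05 0.03 0.24] dr [-0.   0.1  0. ] rows 0.0
2.6 [ 0.6065 -0.1664  0.0824] [-1.800e+02  1.000e-01  1.756e+02] open 0.0441 grip 0.0 F [ 0.5  0.1 -0.1] q [-0.39  0.66  1.4   0.    1.07 -1.88]
```

View pics/s1.png

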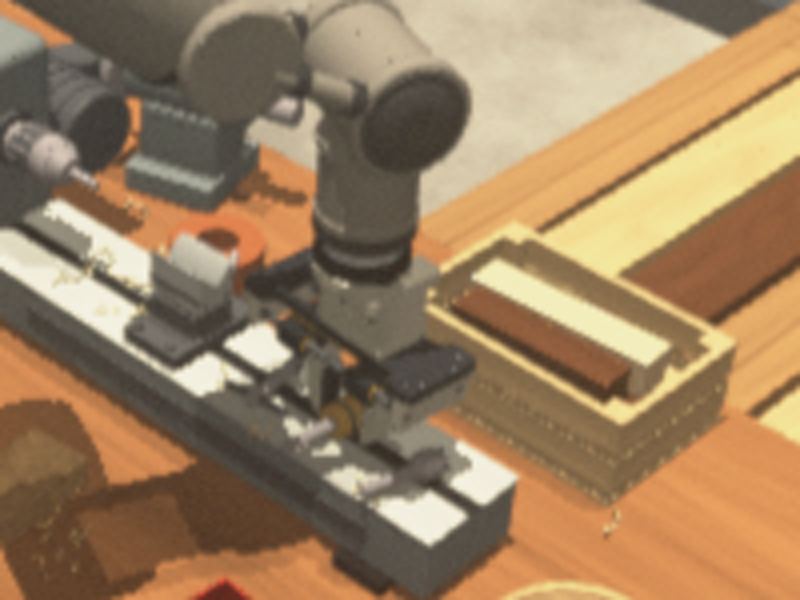

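The fingers straddle the brass body at about (345,415), as planned. Closing and lifting.

step_arm --increments '[{"delta_pos":[0,0,0.1],"dr":[0,0,0],"fingers":0.9},{"delta_pos":[0,0,0.1],"dr":[0,0,0],"fingers":0.9},{"delta_pos":[0,0,0.1],"dr":[0,0,0],"fingers":0.9},{"delta_pos":[0,0,-1],"dr":[0,0,0],"fingers":0.9},{"delta_pos":[0,0,-4],"dr":[0,0,0],"fingers":0.9}]'

```text
time: 3.28
tool_pos: [0.6043, -0.1659, 0.1196]
tool_rot: [3.14, -0.004, 3.065]
contact_force: [0.7, -0.4, -1.4]
opening: 0.0298
grip_force: 40.0
```

```bash
python3 g.py .405 -.233 .12 -25
```

```text
delta cm [19.36 -8.21  0.03] dr [ 0.  -0.3 20.6] rows 3.4
3.275 [ 0.6043 -0.1659  0.1196] [179.9  -0.3 175.6] open 0.0298 grip 40.0 F [ 0.7 -0.4 -1.4] q [-0.39  0.62  1.37 -0.    1.16 -1.88]
```

step_arm --increments '[{"delta_pos":[4.5,-1.9,-2],"dr":[0,0,5],"fingers":0.9},{"delta_pos":[9,-3.8,-2],"dr":[0,0,10],"fingers":0.9},{"delta_pos":[13.5,-5.7,-1],"dr":[0,0,15],"fingers":0.9},{"delta_pos":[18,-7.6,0],"dr":[0,0,20.6],"fingers":0.9},{"delta_pos":[19.4,-8.2,3],"dr":[0,0,20.6],"fingers":0.9}]'

```text
time: 3.9
tool_pos: [0.4044, -0.2344, 0.0917]
tool_rot: [-3.141, 0.002, 2.703]
contact_force: [1.0, 0.0, -1.9]
opening: 0.0295
grip_force: 40.0
```

```bash
python3 g.py .405 -.233 .0105 -25
```

```text
delta cm [0.03 0.16 8.12] dr [-0.1  0.1 -0.2] rows 1.3
3.9 [ 0.4044 -0.2344  0.0917] [-1.799e+02  1.000e-01  1.548e+02] open 0.0295 grip 40.0 F [ 1.   0.  -1.9] q [-0.69  0.4   1.86 -0.    0.87 -1.82]
```

step_arm --increments '[{"delta_pos":[0,0.1,2.5],"dr":[0,0,0],"fingers":0.9},{"delta_pos":[0,0.1,5],"dr":[0,0,0],"fingers":0.9},{"delta_pos":[0,0.1,7],"dr":[0,0,0],"fingers":0.9},{"delta_pos":[0,0.1,7.7],"dr":[0,0,0],"fingers":0.9},{"delta_pos":[0,0.1,7.7],"dr":[0,0,0],"fingers":0.9}]'

```text
time: 4.53
tool_pos: [0.4064, -0.2324, 0.0138]
tool_rot: [3.141, -0.0, 2.705]
contact_force: [0.6, -0.7, -0.9]
opening: 0.0296
grip_force: 40.0
```

```bash
python3 g.py .405 -.233 .0105 -25;python3 - <<'E'
from h import *
b=viewer.read_camera("side")[:,:,::-1]
cv2.imwrite("pics/s2.png",cv2.resize(b[230:380,230:430],None,fx=4,fy=4,interpolation=cv2.INTER_CUBIC))
E
```

```text
delta cm [ 0.1  -0.12  0.33] dr [ 0. -0.  0.] rows 0.1
4.525 [ 0.4064 -0.2324  0.0138] [180.  -0. 155.] open 0.0296 grip 40.0 F [ 0.6 -0.7 -0.9] q [-0.68  0.54  1.92  0.    0.68 -1.82]
```

View pics/s2.png

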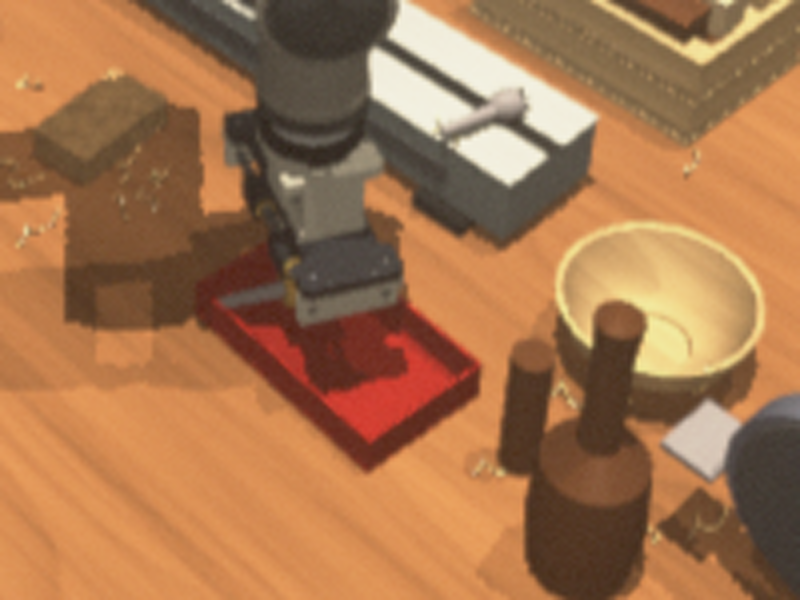

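The shank lies inside the tray at about (250,297). I lower the last 3 mm, release gently and rise.

step_arm --increments '[{"delta_pos":[0,0,0.3],"dr":[0,0,0],"fingers":0.9},{"delta_pos":[0,0,0.3],"dr":[0,0,0],"fingers":0.9},{"delta_pos":[0,0,0.3],"dr":[0,0,0],"fingers":0.17},{"delta_pos":[0,0,0.2],"dr":[0,0,0],"fingers":0.17},{"delta_pos":[0,0,-2],"dr":[0,0,0],"fingers":0.17}]'

```text
time: 5.2
tool_pos: [0.4056, -0.2317, 0.0332]
tool_rot: [3.141, -0.003, 2.705]
contact_force: [0.9, 0.2, 0.3]
opening: 0.0381
grip_force: 0.0
```

step_arm --increments '[{"delta_pos":[0,0,-5],"dr":[0,0,0],"fingers":0},{"delta_pos":[0,0,-10],"dr":[0,0,0],"fingers":-0.3},{"delta_pos":[-5,0,-12.5],"dr":[0,0,0],"fingers":-0.3},{"delta_pos":[-10,0,-12.5],"dr":[0,0,0],"fingers":-0.3},{"delta_pos":[-15,0,-12.5],"dr":[0,0,0],"fingers":-0.3}]'

```text
time: 5.82
tool_pos: [0.5438, -0.2963, 0.1597]
tool_rot: [-3.141, 0.002, 2.705]
contact_force: [-1.1, -0.4, 0.5]
opening: 0.0598
grip_force: 0.0
```

```bash
python3 g.py .613 -.246 .13 -9.4
```

```text
delta cm [-4.14  7.49  2.97] dr [ -0.    0.1 -15.6] rows 1.4
5.825 [ 0.5438 -0.2963  0.1597] [-1.80e+02  1.00e-01  1.55e+02] open 0.0598 grip 0.0 F [-1.1 -0.4  0.5] q [-0.62  0.57  1.35  0.    1.23 -1.76]
```

step_arm --increments '[{"delta_pos":[-2,3.7,0],"dr":[0,0,-8],"fingers":-0.3},{"delta_pos":[-4,7.4,1],"dr":[0,0,-15.6],"fingers":-0.3},{"delta_pos":[-4,7.4,3],"dr":[0,0,-15.6],"fingers":-0.3},{"delta_pos":[-4,7.4,3],"dr":[0,0,-15.6],"fingers":-0.3},{"delta_pos":[-4,7.4,3],"dr":[0,0,-15.6],"fingers":-0.3}]'

```text
time: 6.45
tool_pos: [0.6098, -0.246, 0.1295]
tool_rot: [-3.141, 0.001, 2.977]
contact_force: [-0.1, -0.0, -0.1]
opening: 0.0598
grip_force: 0.0
```

```bash
python3 g.py .613 -.246 .080 -9.4
```

```text
delta cm [-0.31  0.05  4.95] dr [-0.  0. -0.] rows 0.8
6.45 [ 0.6098 -0.246   0.1295] [-180.     0.   170.6] open 0.0598 grip 0.0 F [-0.1 -0.  -0.1] q [-0.5   0.66  1.26  0.    1.22 -1.91]
```

step_arm --increments '[{"delta_pos":[-0.3,0,3],"dr":[0,0,0],"fingers":-0.3},{"delta_pos":[-0.3,0,4.8],"dr":[0,0,0],"fingers":-0.2},{"delta_pos":[-0.3,0,4.9],"dr":[0,0,0],"fingers":0.9},{"delta_pos":[-0.3,0,4.9],"dr":[0,0,0],"fingers":0.9},{"delta_pos":[-0.3,0,4.9],"dr":[0,0,0],"fingers":0.9}]'

```text
time: 7.08
tool_pos: [0.6134, -0.2463, 0.0809]
tool_rot: [-3.141, 0.002, 2.978]
contact_force: [-0.6, -0.2, -0.4]
opening: 0.0299
grip_force: 0.0
```

step_arm --increments '[{"delta_pos":[0,0,0],"dr":[0,0,0],"fingers":0.9},{"delta_pos":[0,0,0],"dr":[0,0,0],"fingers":0.9},{"delta_pos":[0,0,0],"dr":[0,0,0],"fingers":0.9},{"delta_pos":[0,0,-1.5],"dr":[0,0,0],"fingers":0.9},{"delta_pos":[0,0,-5],"dr":[0,0,0],"fingers":0.9}]'

```text
time: 7.7
tool_pos: [0.6117, -0.2453, 0.1287]
tool_rot: [3.14, -0.004, 2.978]
contact_force: [0.9, 0.0, -1.0]
opening: 0.0246
grip_force: 39.6
```

```bash
python3 g.py .406 -.2875 .12 -25
```

```text
delta cm [19.6  -7.51  0.94] dr [ 0.1 -0.3 15.6] rows 3.4
7.7 [ 0.6117 -0.2453  0.1287] [179.9  -0.3 170.6] open 0.0246 grip 39.6 F [ 0.9  0.  -1. ] q [-0.5   0.67  1.25  0.    1.23 -1.9 ]
```

step_arm --increments '[{"delta_pos":[4.5,-1.8,-1],"dr":[0,0,5],"fingers":0.9},{"delta_pos":[9,-3.5,-1],"dr":[0,0,10],"fingers":0.9},{"delta_pos":[13.5,-5.2,0],"dr":[0,0,15.6],"fingers":0.9},{"delta_pos":[18,-7,1],"dr":[0,0,15.6],"fingers":0.9},{"delta_pos":[19.6,-7.6,4],"dr":[0,0,15.6],"fingers":0.9}]'

```text
time: 8.32
tool_pos: [0.4057, -0.2901, 0.0911]
tool_rot: [-3.14, 0.003, 2.704]
contact_force: [0.9, 0.2, -1.2]
opening: 0.0242
grip_force: 39.6
```

```bash
python3 g.py .406 -.2875 .0095 -25
```

```text
delta cm [0.11 0.25 8.16] dr [-0.1  0.2 -0.1] rows 1.3
8.325 [ 0.4057 -0.2901  0.0911] [-179.9    0.2  154.9] open 0.0242 grip 39.6 F [ 0.9  0.2 -1.2] q [-0.77  0.45  1.78 -0.    0.91 -1.91]
```

step_arm --increments '[{"delta_pos":[0,0.1,2.5],"dr":[0,0,0],"fingers":0.9},{"delta_pos":[0,0.1,5],"dr":[0,0,0],"fingers":0.9},{"delta_pos":[0,0.1,7],"dr":[0,0,0],"fingers":0.9},{"delta_pos":[0,0.1,7.8],"dr":[0,0,0],"fingers":0.9},{"delta_pos":[0,0.1,7.9],"dr":[0,0,0],"fingers":0.9}]'

```text
time: 8.95
tool_pos: [0.4075, -0.2881, 0.0108]
tool_rot: [3.141, -0.0, 2.706]
contact_force: [-0.4, -0.4, -0.9]
opening: 0.0247
grip_force: 39.6
```

step_arm --increments '[{"delta_pos":[0,0,0.2],"dr":[0,0,0],"fingers":0.9},{"delta_pos":[0,0,0.2],"dr":[0,0,0],"fingers":0.9},{"delta_pos":[0,0,0.2],"dr":[0,0,0],"fingers":0.33},{"delta_pos":[0,0,0.2],"dr":[0,0,0],"fingers":0.33},{"delta_pos":[0,0,-2],"dr":[0,0,0],"fingers":0.33}]'

```text
time: 9.57
tool_pos: [0.4067, -0.2873, 0.03]
tool_rot: [3.141, -0.003, 2.706]
contact_force: [0.3, -0.7, -0.0]
opening: 0.0306
grip_force: 0.0
```

step_arm --increments '[{"delta_pos":[0,0,-5],"dr":[0,0,0],"fingers":0.33},{"delta_pos":[0,0,-10],"dr":[0,0,0],"fingers":0},{"delta_pos":[-3,2,-13],"dr":[0,0,0],"fingers":-0.5},{"delta_pos":[-7,6,-13],"dr":[0,0,0],"fingers":-1},{"delta_pos":[-11,10,-13],"dr":[0,0,0],"fingers":-1}]'

```text
time: 10.2
tool_pos: [0.5509, -0.2437, 0.1618]
tool_rot: [-3.141, 0.002, 2.704]
contact_force: [0.6, -0.8, -0.4]
opening: 0.0663
grip_force: 0.0
```

```bash
python3 g.py .600 -.121 .18 8;python3 - <<'E'
from h import *
for n,(r,c) in dict(top=(175,205),side=(190,190)).items():
    b=viewer.read_camera(n)[:,:,::-1]
    h=100 if n=="top" else 150
    cv2.imwrite(f"pics/{n}3.png",cv2.resize(b[r:r+h,c:c+200],None,fx=4,fy=4,interpolation=cv2.INTER_CUBIC))
a=cv2.imread("pics/top3.png");b=cv2.imread("pics/side3.png")
cv2.imwrite("pics/c3.png",np.vstack([a[:,200:],b[:,200:]])[:,:][0:1000:1] if 0 else cv2.resize(np.vstack([a,b]),None,fx=.6,fy=.6))
E
```

```text
delta cm [ 0.75 13.2  -1.83] dr [ -0.    0.1 -33. ] rows 2.1
10.2 [ 0.5509 -0.2437  0.1618] [-1.80e+02  1.00e-01  1.55e+02] open 0.0663 grip 0.0 F [ 0.6 -0.8 -0.4] q [-0.54  0.54  1.4  -0.    1.21 -1.68]
```

View pics/c3.png

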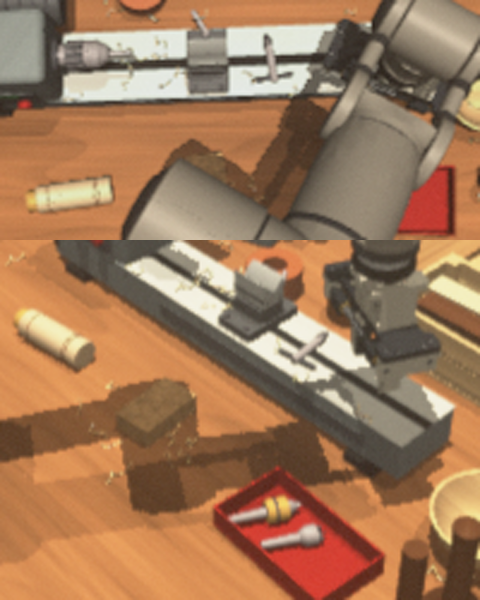

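The side view shows the live and spur centres lying in the tray, around (270,510) and (300,537). The key is untouched at (308,345). For the key I use an offset open grasp, so the gripper body stays clear of the V-block.

```bash
python3 - <<'E'
from h import *
np.set_printoptions(precision=4,suppress=True)
for p in [(380,60),(380,145),(313,60),(313,150)]:
  print(p,ray("top",px("top",p),.157),ray("top",px("top",p),.1))
for p in [(345,57),(325,18)]: print(p,ray("top",px("top",p),.08),ray("top",px("top",p),.16))
E
```

```text
(380, 60) [ 0.6248 -0.0185  0.157 ] [ 0.6379 -0.0202  0.1   ]
(380, 145) [ 0.5469 -0.0175  0.157 ] [ 0.5568 -0.0191  0.1   ]
(313, 60) [0.6254 0.042  0.157 ] [0.6385 0.0428 0.1   ]
(313, 150) [0.5429 0.0425 0.157 ] [0.5526 0.0433 0.1   ]
(345, 57) [0.6458 0.0125 0.08  ] [0.6272 0.0131 0.16  ]
(325, 18) [0.6843 0.0314 0.08  ] [0.6635 0.0309 0.16  ]
```

step_arm --increments '[{"delta_pos":[0.2,4,-2],"dr":[0,0,-10],"fingers":-1},{"delta_pos":[0.4,8,-2],"dr":[0,0,-20],"fingers":-1},{"delta_pos":[0.6,12,-2],"dr":[0,0,-30],"fingers":-1},{"delta_pos":[0.7,13.2,-2],"dr":[0,0,-33],"fingers":-1},{"delta_pos":[0.7,13.2,-2],"dr":[0,0,-33],"fingers":-1}]'

```text
time: 10.92
tool_pos: [0.5985, -0.1213, 0.1806]
tool_rot: [-3.141, -0.0, -3.002]
contact_force: [-0.5, -0.2, -0.6]
opening: 0.0924
grip_force: 0.0
```

```bash
python3 g.py .600 -.121 .0785 8
```

```text
delta cm [-1.500e-01  1.000e-02  1.021e+01] dr [-0. -0. -0.] rows 1.6
10.925 [ 0.5985 -0.1213  0.1806] [-180.   -0. -172.] open 0.0924 grip 0.0 F [-0.5 -0.2 -0.6] q [-0.33  0.54  1.34 -0.    1.26 -2.04]
```

step_arm --increments '[{"delta_pos":[-0.1,-0.12,3],"dr":[0,0,0],"fingers":-1},{"delta_pos":[-0.1,-0.12,6],"dr":[0,0,0],"fingers":-1},{"delta_pos":[-0.1,-0.12,8.5],"dr":[0,0,0],"fingers":-1},{"delta_pos":[-0.1,-0.12,9.8],"dr":[0,0,0],"fingers":-1},{"delta_pos":[-0.1,-0.12,10.1],"dr":[0,0,0],"fingers":-1}]'

```text
time: 11.55
tool_pos: [0.5995, -0.1233, 0.0792]
tool_rot: [3.141, -0.001, -3.004]
contact_force: [1.0, 1.1, 0.2]
opening: 0.0918
grip_force: 0.0
```

step_arm --increments '[{"delta_pos":[0,0,0.1],"dr":[0,0,0],"fingers":-0.8},{"delta_pos":[0,0,0.1],"dr":[0,0,0],"fingers":-0.6},{"delta_pos":[0,0,0.1],"dr":[0,0,0],"fingers":-0.4},{"delta_pos":[0,0,0.1],"dr":[0,0,0],"fingers":-0.2},{"delta_pos":[0,0,0.1],"dr":[0,0,0],"fingers":0}]'

```text
time: 12.18
tool_pos: [0.6001, -0.1223, 0.0789]
tool_rot: [-3.142, 0.0, -3.002]
contact_force: [0.0, 0.7, -0.0]
opening: 0.0495
grip_force: 0.3
```

```bash
python3 g.py .600 -.121 .0785 8
```

```text
delta cm [-0.01  0.13  0.04] dr [-0.  0.  0.] rows 0.0
12.175 [ 0.6001 -0.1223  0.0789] [-180.    0. -172.] open 0.0495 grip 0.3 F [ 0.   0.7 -0. ] q [-0.33  0.64  1.46  0.    1.04 -2.04]
```

Key is being swept gently; continue closing, then lift a little and look.

step_arm --increments '[{"delta_pos":[0,0,0],"dr":[0,0,0],"fingers":0.2},{"delta_pos":[0,0,0],"dr":[0,0,0],"fingers":0.4},{"delta_pos":[0,0,0],"dr":[0,0,0],"fingers":0.6},{"delta_pos":[0,0,0],"dr":[0,0,0],"fingers":0.8},{"delta_pos":[0,0,0],"dr":[0,0,0],"fingers":1}]'

```text
time: 12.8
tool_pos: [0.6, -0.1224, 0.0787]
tool_rot: [3.142, 0.0, -3.002]
contact_force: [0.7, 0.2, 0.7]
opening: 0.0118
grip_force: 40.0
```

step_arm --increments '[{"delta_pos":[0,0,0],"dr":[0,0,0],"fingers":1},{"delta_pos":[0,0,-1],"dr":[0,0,0],"fingers":1},{"delta_pos":[0,0,-4],"dr":[0,0,0],"fingers":1},{"delta_pos":[0,0,-7],"dr":[0,0,0],"fingers":1},{"delta_pos":[0,0,-8],"dr":[0,0,0],"fingers":1}]'

```text
time: 13.42
tool_pos: [0.6009, -0.1228, 0.1612]
tool_rot: [-3.14, 0.004, -3.002]
contact_force: [-0.5, -0.7, -0.7]
opening: 0.0117
grip_force: 40.0
```

```bash
python3 g.py .3855 -.3295 .13 -25;python3 - <<'E'
from h import *
b=viewer.read_camera("side")[:,:,::-1]
cv2.imwrite("pics/s4.png",cv2.resize(b[150:260,280:430],None,fx=5,fy=5,interpolation=cv2.INTER_CUBIC))
E
```

```text
delta cm [ 24.22 -17.46   3.06] dr [-0.   0.2 33. ] rows 4.8
13.425 [ 0.6009 -0.1228  0.1612] [-179.9    0.2 -172. ] open 0.0117 grip 40.0 F [-0.5 -0.7 -0.7] q [-0.33  0.55  1.37 -0.    1.22 -2.04]
```

View pics/s4.png

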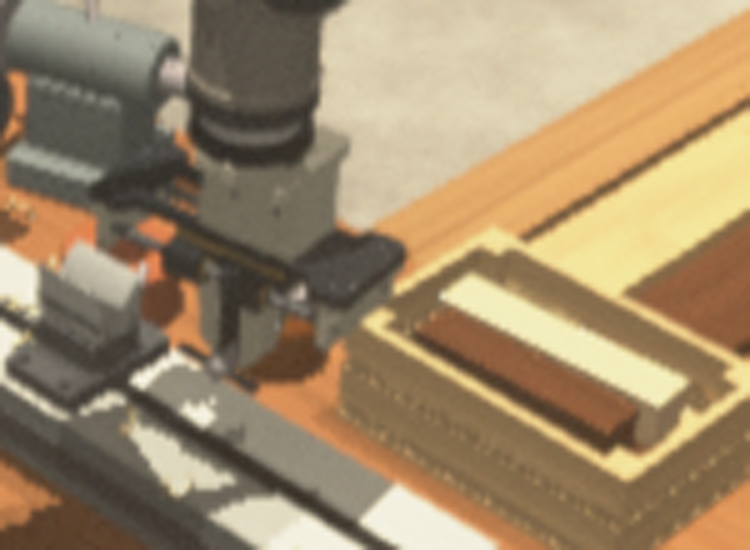

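The key is held, with its crossbar at about (215,365). Carrying it to the tray.

step_arm --increments '[{"delta_pos":[4.5,-3.2,0],"dr":[0,0,6.6],"fingers":1},{"delta_pos":[9,-6.5,0],"dr":[0,0,13],"fingers":1},{"delta_pos":[13.5,-9.7,0],"dr":[0,0,20],"fingers":1},{"delta_pos":[18,-13,0.5],"dr":[0,0,26.5],"fingers":1},{"delta_pos":[22,-16,2],"dr":[0,0,33],"fingers":1}]'

```text
time: 14.1
tool_pos: [0.4029, -0.3126, 0.1382]
tool_rot: [-3.141, 0.0, 2.702]
contact_force: [1.6, -0.1, -0.2]
opening: 0.0119
grip_force: 40.0
```

```bash
python3 g.py .3855 -.3295 .06 -25
```

```text
delta cm [ 0.86 -2.27  7.82] dr [-0.   0.  -0.2] rows 1.3
14.1 [ 0.4029 -0.3126  0.1382] [-180.     0.   154.8] open 0.0119 grip 40.0 F [ 1.6 -0.1 -0.2] q [-0.81  0.41  1.69 -0.    1.04 -1.94]
```

step_arm --increments '[{"delta_pos":[0.8,-2.2,1],"dr":[0,0,0],"fingers":1},{"delta_pos":[0.8,-2.2,4],"dr":[0,0,0],"fingers":1},{"delta_pos":[0.8,-2.2,7],"dr":[0,0,0],"fingers":1},{"delta_pos":[0.8,-2.2,8],"dr":[0,0,0],"fingers":1},{"delta_pos":[0.8,-2.2,8],"dr":[0,0,0],"fingers":1}]'

```text
time: 14.72
tool_pos: [0.3876, -0.3276, 0.0581]
tool_rot: [3.141, -0.002, 2.706]
contact_force: [-1.1, 0.9, -0.8]
opening: 0.0119
grip_force: 40.0
```

```bash
python3 g.py .3855 -.3295 .0077 -25
```

```text
delta cm [ 0.1  -0.26  5.04] dr [ 0.  -0.1  0. ] rows 0.8
14.725 [ 0.3876 -0.3276  0.0581] [ 1.80e+02 -1.00e-01  1.55e+02] open 0.0119 grip 40.0 F [-1.1  0.9 -0.8] q [-0.85  0.52  1.78  0.    0.85 -1.99]
```

step_arm --increments '[{"delta_pos":[0,-0.2,2],"dr":[0,0,0],"fingers":1},{"delta_pos":[0,-0.2,4],"dr":[0,0,0],"fingers":1},{"delta_pos":[0,-0.2,4.8],"dr":[0,0,0],"fingers":1},{"delta_pos":[0,-0.2,4.9],"dr":[0,0,0],"fingers":1},{"delta_pos":[0,-0.2,4.9],"dr":[0,0,0],"fingers":1}]'

```text
time: 15.35
tool_pos: [0.3875, -0.3302, 0.0105]
tool_rot: [-3.141, 0.001, 2.706]
contact_force: [0.1, -0.5, 0.0]
opening: 0.0118
grip_force: 40.0
```

step_arm --increments '[{"delta_pos":[0,0,0.1],"dr":[0,0,0],"fingers":0.85},{"delta_pos":[0,0,0.1],"dr":[0,0,0],"fingers":0.6},{"delta_pos":[0,0,0.1],"dr":[0,0,0],"fingers":0.55},{"delta_pos":[0,0,0],"dr":[0,0,0],"fingers":0.55},{"delta_pos":[0,0,-2],"dr":[0,0,0],"fingers":0.55}]'

```text
time: 15.98
tool_pos: [0.3864, -0.3291, 0.029]
tool_rot: [3.14, -0.003, 2.705]
contact_force: [-0.3, -0.1, 0.7]
opening: 0.0206
grip_force: 0.0
```

step_arm --increments '[{"delta_pos":[0,0,-5],"dr":[0,0,0],"fingers":0.5},{"delta_pos":[0,0,-10],"dr":[0,0,0],"fingers":0},{"delta_pos":[0,5,-14],"dr":[0,0,0],"fingers":-0.5},{"delta_pos":[0,10,-18],"dr":[0,0,0],"fingers":-0.5},{"delta_pos":[0,16,-18],"dr":[0,0,0],"fingers":-0.5}]'

```text
time: 16.6
tool_pos: [0.4564, -0.1848, 0.213]
tool_rot: [-3.141, 0.007, 2.704]
contact_force: [1.5, -1.1, -0.9]
opening: 0.0585
grip_force: 0.0
```

```bash
python3 - <<'E'
from h import *
np.set_printoptions(precision=4,suppress=True)
b=viewer.read_camera("side")[:,:,::-1]
t=cv2.imread("pics/side0.png")
cv2.imwrite("pics/s5.png",cv2.resize(b[190:340,190:390],None,fx=4,fy=4,interpolation=cv2.INTER_CUBIC))
f,w=np.array([.3846,.3041]),np.array([.4041,.167]); d=(w-f)/np.linalg.norm(w-f)
print("len",np.linalg.norm(w-f),"mid from ferr",f+d*.076,"from wood",w-d*.06,"yaw",np.degrees(np.arctan2(d[0],-d[1])))
E
python3 g.py .395 .229 .15 98
```

```text
len 0.13847981802414386 mid from ferr [0.3953 0.2289] from wood [0.3957 0.2264] yaw 8.094994650514817
delta cm [22.79 34.21  6.24] dr [ 0.3  0.1 57.2] rows 6.7
16.65 [ 0.458  -0.1773  0.2118] [179.8   0.2 155.2] open 0.0622 grip 0.0 F [-0.1  5.6 -0.8] q [-0.53  0.29  1.64  0.    1.21 -1.67]
```

View pics/s5.png

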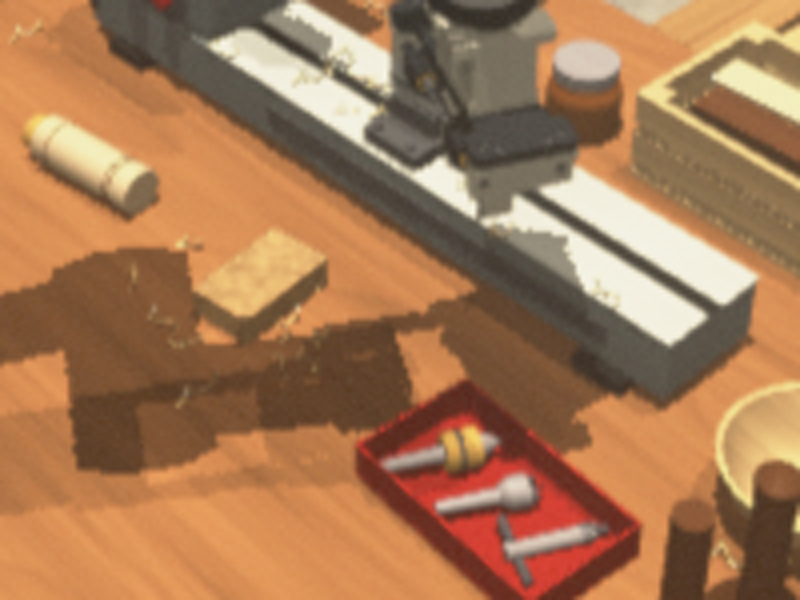

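All three accessories lie in the tray (465,450), (490,495), (555,540). Now the handle, at about (0.395, 0.228), yaw 8°.

step_arm --increments '[{"delta_pos":[3.5,4.8,0],"dr":[0,0,10],"fingers":-0.6},{"delta_pos":[7,9.6,0],"dr":[0,0,20],"fingers":-0.6},{"delta_pos":[10.5,14.4,0],"dr":[0,0,30],"fingers":-0.6},{"delta_pos":[14,19.2,0],"dr":[0,0,40],"fingers":-0.6},{"delta_pos":[17.5,24,0],"dr":[0,0,50],"fingers":-0.6}]'

```text
time: 17.27
tool_pos: [0.4021, 0.0856, 0.2098]
tool_rot: [3.141, -0.0, 1.89]
contact_force: [-0.0, 0.6, -0.9]
opening: 0.0735
grip_force: 0.0
```

```bash
python3 g.py .3954 .2285 .11 98
```

```text
delta cm [13.78  3.85  9.98] dr [ 0.  -0.  10.3] rows 2.8
17.275 [0.4021 0.0856 0.2098] [180.   -0.  108.3] open 0.0735 grip 0.0 F [-0.   0.6 -0.9] q [ 0.02  0.15  1.84  0.    1.16 -0.3 ]
```

step_arm --increments '[{"delta_pos":[4,1,3],"dr":[0,0,5],"fingers":-0.6},{"delta_pos":[8,2.2,6],"dr":[0,0,10.3],"fingers":-0.6},{"delta_pos":[12,3.3,9],"dr":[0,0,10.3],"fingers":-0.6},{"delta_pos":[13.7,3.8,10],"dr":[0,0,10.3],"fingers":-0.6},{"delta_pos":[13.7,3.8,10],"dr":[0,0,10.3],"fingers":-0.6}]'

```text
time: 17.9
tool_pos: [0.3943, 0.2266, 0.1089]
tool_rot: [-3.139, 0.0, 1.718]
contact_force: [-0.7, -0.7, 0.9]
opening: 0.0733
grip_force: 0.0
```

```bash
python3 g.py .3954 .2285 .010 98
```

```text
delta cm [0.17 0.16 9.89] dr [-0.1  0.   0.4] rows 1.6
17.9 [0.3943 0.2266 0.1089] [-179.9    0.    98.4] open 0.0733 grip 0.0 F [-0.7 -0.7  0.9] q [0.35 0.36 1.87 0.   0.91 0.21]
```

step_arm --increments '[{"delta_pos":[0.1,0.1,3],"dr":[0,0,0],"fingers":-0.6},{"delta_pos":[0.1,0.1,6],"dr":[0,0,0],"fingers":-0.6},{"delta_pos":[0.1,0.1,9],"dr":[0,0,0],"fingers":-0.6},{"delta_pos":[0.1,0.1,9.8],"dr":[0,0,0],"fingers":-0.6},{"delta_pos":[0.1,0.1,9.8],"dr":[0,0,0],"fingers":-0.4}]'

```text
time: 18.52
tool_pos: [0.3964, 0.2268, 0.0122]
tool_rot: [3.141, -0.0, 1.715]
contact_force: [-0.6, -0.7, 1.1]
opening: 0.0675
grip_force: 0.0
```

step_arm --increments '[{"delta_pos":[0,0,0],"dr":[0,0,0],"fingers":-0.2},{"delta_pos":[0,0,0],"dr":[0,0,0],"fingers":0},{"delta_pos":[0,0,0],"dr":[0,0,0],"fingers":0.5},{"delta_pos":[0,0,0],"dr":[0,0,0],"fingers":0.5},{"delta_pos":[0,0,0],"dr":[0,0,0],"fingers":0.5}]'

```text
time: 19.15
tool_pos: [0.3965, 0.2275, 0.0124]
tool_rot: [3.14, -0.0, 1.716]
contact_force: [-0.6, -0.5, 6.6]
opening: 0.0431
grip_force: 40.0
```

step_arm --increments '[{"delta_pos":[0,0,-3],"dr":[0,0,0],"fingers":0.5},{"delta_pos":[0,0,-8],"dr":[0,0,0],"fingers":0.5},{"delta_pos":[0,0,-13],"dr":[0,0,0],"fingers":0.5},{"delta_pos":[0,0,-18],"dr":[0,0,0],"fingers":0.5},{"delta_pos":[0,0,-20],"dr":[0,0,0],"fingers":0.5}]'

```text
time: 19.77
tool_pos: [0.3966, 0.2276, 0.2145]
tool_rot: [3.138, -0.001, 1.716]
contact_force: [0.7, 0.3, -2.8]
opening: 0.0431
grip_force: 40.0
```

```bash
python3 g.py .600 .012 .215 91.6;python3 - <<'E'
from h import *
for n in("top","side"): cv2.imwrite(f"pics/{n}6.png",viewer.read_camera(n)[:,:,::-1])
E
```

```text
delta cm [-2.427e+01  1.702e+01 -1.000e-02] dr [ 0.2 -0.1  6.7] rows 4.7
19.775 [0.3966 0.2276 0.2145] [ 1.798e+02 -1.000e-01  9.830e+01] open 0.0431 grip 40.0 F [ 0.7  0.3 -2.8] q [0.35 0.23 1.72 0.   1.19 0.21]
```

step_arm --increments '[{"delta_pos":[-5.5,1,0],"dr":[0,0,2],"fingers":0.5},{"delta_pos":[-11,3,0],"dr":[0,0,4],"fingers":0.5},{"delta_pos":[-16,6,0],"dr":[0,0,6.7],"fingers":0.5},{"delta_pos":[-20,10,0],"dr":[0,0,6.7],"fingers":0.5},{"delta_pos":[-23.5,14.5,0],"dr":[0,0,6.7],"fingers":0.5}]'

```text
time: 20.5
tool_pos: [0.5737, 0.014, 0.2097]
tool_rot: [-3.138, -0.001, 1.597]
contact_force: [0.8, 0.3, -1.3]
opening: 0.0432
grip_force: 40.0
```

```bash
python3 g.py .600 .012 .19 91.6
```

```text
delta cm [-0.27  2.63  1.96] dr [-0.2 -0.  -0.1] rows 0.5
20.5 [0.5737 0.014  0.2097] [-179.8   -0.    91.5] open 0.0432 grip 40.0 F [ 0.8  0.3 -1.3] q [-0.11  0.45  1.41  0.    1.29 -0.14]
```

step_arm --increments '[{"delta_pos":[-0.1,1.3,0],"dr":[0,0,0],"fingers":0.5},{"delta_pos":[-0.1,2.5,0],"dr":[0,0,0],"fingers":0.5},{"delta_pos":[-0.1,2.5,1],"dr":[0,0,0],"fingers":0.5},{"delta_pos":[-0.1,2.5,2],"dr":[0,0,0],"fingers":0.5},{"delta_pos":[-0.1,2.5,2],"dr":[0,0,0],"fingers":0.5}]'

```text
time: 21.12
tool_pos: [0.597, 0.0158, 0.1904]
tool_rot: [-3.139, -0.0, 1.599]
contact_force: [0.4, -0.6, -2.4]
opening: 0.0428
grip_force: 40.0
```

```bash
python3 g.py .600 .012 .163 91.6;python3 - <<'E'
from h import *
a=viewer.read_camera("top")[:,:,::-1];b=viewer.read_camera("side")[:,:,::-1]
f=lambda i,r,c:cv2.resize(i[r:r+100,c:c+133],None,fx=6,fy=6,interpolation=cv2.INTER_CUBIC)
o=np.hstack([f(a,160,225)[:600,:400*2],f(b,150,225)])
cv2.imwrite("pics/c7.png",np.vstack([cv2.resize(a[170:230,230:362],(792,360)//np.int64(1) if 0 else (660,300),interpolation=cv2.INTER_CUBIC),cv2.resize(b[175:235,232:364],(660,300),interpolation=cv2.INTER_CUBIC)]))
E
```

```text
delta cm [-0.39  0.29  2.74] dr [-0.2 -0.   0. ] rows 0.4
21.125 [0.597  0.0158 0.1904] [-179.8   -0.    91.6] open 0.0428 grip 40.0 F [ 0.4 -0.6 -2.4] q [-0.1   0.5   1.37  0.    1.27 -0.13]
```

View pics/c7.png

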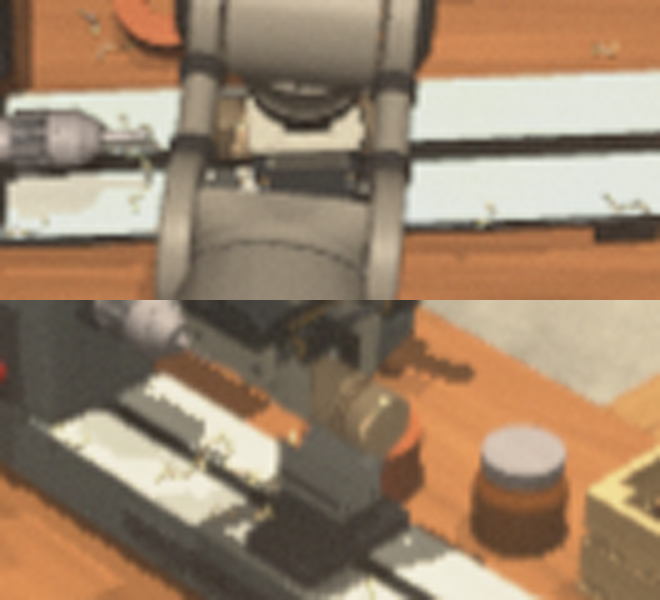

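The handle hangs above the V-block with its free end face at (382,422) of the composite. The drill tip is at (145,133), and I use it to check v_seat.

```bash
python3 - <<'E'
from h import *
np.set_printoptions(precision=4,suppress=True)
q=lambda p,o,y0:np.array([(p[0]+.5)/5-.5+o[0],(p[1]-y0+.5)/5-.5+o[1]])
print("endface",ray("side",q((382,422),(232,175),300),.200))
for p in[(143,133),(150,133)]:print("drill",ray("top",q(p,(230,170),0),.17))
print("chuck axis",ray("top",q((95,137),(230,170),0),.17))
print("V mid", [ray("side",px("side",p),z) for p,z in [((430,95),.157),((475,70),.157),((393,65),.157),((425,35),.157)]])
E
```

```text
endface [ 0.5995 -0.0366  0.2   ]
drill [0.5991 0.1302 0.17  ]
drill [0.5991 0.1251 0.17  ]
chuck axis [0.5965 0.1645 0.17  ]
V mid [array([ 0.5605, -0.0277,  0.157 ]), array([ 0.6116, -0.0277,  0.157 ]), array([0.5664, 0.023 , 0.157 ]), array([0.6157, 0.0366, 0.157 ])]
```

step_arm --increments '[{"delta_pos":[-0.4,0.3,0],"dr":[0,0,0],"fingers":0.5},{"delta_pos":[-0.4,0.3,1],"dr":[0,0,0],"fingers":0.5},{"delta_pos":[-0.4,0.3,1.8],"dr":[0,0,0],"fingers":0.5},{"delta_pos":[-0.4,0.3,2],"dr":[0,0,0],"fingers":0.5},{"delta_pos":[-0.4,0.3,2],"dr":[0,0,0],"fingers":0.5}]'

```text
time: 21.85
tool_pos: [0.6014, 0.0114, 0.1715]
tool_rot: [-3.141, -0.0, 1.599]
contact_force: [-0.7, -0.4, -1.8]
opening: 0.0433
grip_force: 40.0
```

```bash
python3 g.py .6005 .010 .161 91.6
```

```text
delta cm [-0.14 -0.09  1.05] dr [-0. -0. -0.] rows 0.2
21.85 [0.6014 0.0114 0.1715] [-180.    -0.    91.6] open 0.0433 grip 40.0 F [-0.7 -0.4 -1.8] q [-0.11  0.53  1.39  0.    1.23 -0.14]
```

step_arm --increments '[{"delta_pos":[-0.1,0,0.3],"dr":[0,0,0],"fingers":0.5},{"delta_pos":[-0.1,0,0.6],"dr":[0,0,0],"fingers":0.5},{"delta_pos":[-0.1,0,0.8],"dr":[0,0,0],"fingers":0.5},{"delta_pos":[-0.1,0,0.9],"dr":[0,0,0],"fingers":0.5},{"delta_pos":[-0.1,0,0.9],"dr":[0,0,0],"fingers":0.5}]'

```text
time: 22.48
tool_pos: [0.6015, 0.0104, 0.1627]
tool_rot: [-3.142, -0.0, 1.598]
contact_force: [-0.6, 0.6, -1.9]
opening: 0.0431
grip_force: 40.0
```

step_arm --increments '[{"delta_pos":[0,0,0.05],"dr":[0,0,0],"fingers":0.5},{"delta_pos":[0,0,0.1],"dr":[0,0,0],"fingers":0.5},{"delta_pos":[0,0,0.1],"dr":[0,0,0],"fingers":0.5},{"delta_pos":[0,0,0.1],"dr":[0,0,0],"fingers":0.5},{"delta_pos":[0,0,0.1],"dr":[0,0,0],"fingers":0.5}]'

```text
time: 23.1
tool_pos: [0.6015, 0.0104, 0.1617]
tool_rot: [3.142, -0.0, 1.598]
contact_force: [0.1, -0.1, -1.4]
opening: 0.0431
grip_force: 40.0
```

step_arm --increments '[{"delta_pos":[0,0,0.05],"dr":[0,0,0],"fingers":0.5},{"delta_pos":[0,0,0.1],"dr":[0,0,0],"fingers":0.5},{"delta_pos":[0,0,0.15],"dr":[0,0,0],"fingers":0.5},{"delta_pos":[0,0,0.15],"dr":[0,0,0],"fingers":0.5},{"delta_pos":[0,0,0.15],"dr":[0,0,0],"fingers":0.5}]'

```text
time: 23.72
tool_pos: [0.6015, 0.0103, 0.1606]
tool_rot: [3.141, 0.0, 1.599]
contact_force: [-1.3, 1.0, 2.7]
opening: 0.0431
grip_force: 40.0
```

Contact at about the expected height, with a small lateral force. I let go so it settles, then re-grip gently.

step_arm --increments '[{"delta_pos":[0,0,0.1],"dr":[0,0,0],"fingers":0},{"delta_pos":[0,0,0.1],"dr":[0,0,0],"fingers":-0.05},{"delta_pos":[0,0,0.1],"dr":[0,0,0],"fingers":-0.1},{"delta_pos":[0,0,0.1],"dr":[0,0,0],"fingers":-0.1},{"delta_pos":[0,0,0.1],"dr":[0,0,0],"fingers":-0.1}]'

```text
time: 24.35
tool_pos: [0.6015, 0.0104, 0.1592]
tool_rot: [3.142, -0.0, 1.598]
contact_force: [1.0, -0.6, 0.2]
opening: 0.0503
grip_force: 0.0
```

step_arm --increments '[{"delta_pos":[0,0,0.1],"dr":[0,0,0],"fingers":0},{"delta_pos":[0,0,0.1],"dr":[0,0,0],"fingers":0.1},{"delta_pos":[0,0,0.1],"dr":[0,0,0],"fingers":0.3},{"delta_pos":[0,0,0.1],"dr":[0,0,0],"fingers":0.3},{"delta_pos":[0,0,0.1],"dr":[0,0,0],"fingers":0.3}]' --newtons 10

```text
time: 24.98
tool_pos: [0.6014, 0.0104, 0.1581]
tool_rot: [-3.141, -0.0, 1.598]
contact_force: [-0.2, 0.0, -0.6]
opening: 0.0436
grip_force: 10.0
```

step_arm --increments '[{"delta_pos":[0,0,0],"dr":[0,0,0],"fingers":0.5},{"delta_pos":[0,0,0],"dr":[0,0,0],"fingers":0.5},{"delta_pos":[0,0,0.1],"dr":[0,0,0],"fingers":0.5},{"delta_pos":[0,0,0.1],"dr":[0,0,0],"fingers":0.5},{"delta_pos":[0,0,0.1],"dr":[0,0,0],"fingers":0.5}]' --newtons 40

```text
time: 25.6
tool_pos: [0.6014, 0.0104, 0.158]
tool_rot: [3.141, 0.0, 1.599]
contact_force: [-3.5, 0.2, 6.0]
opening: 0.0434
grip_force: 40.0
```

step_arm --increments '[{"delta_pos":[0,0,0.05],"dr":[0,0,0],"fingers":0.5},{"delta_pos":[0,0,0.05],"dr":[0,0,0],"fingers":0.5},{"delta_pos":[0,0,0.1],"dr":[0,0,0],"fingers":0.5},{"delta_pos":[0,0,0.1],"dr":[0,0,0],"fingers":0.5},{"delta_pos":[0,0,0.1],"dr":[0,0,0],"fingers":0.5}]'

```text
time: 26.22
tool_pos: [0.6014, 0.0104, 0.158]
tool_rot: [3.14, 0.0, 1.599]
contact_force: [-6.1, 0.8, 11.0]
opening: 0.0431
grip_force: 40.0
```

step_arm --increments '[{"delta_pos":[0,-0.05,0],"dr":[0,0,0],"fingers":0.5},{"delta_pos":[0,-0.1,0.05],"dr":[0,0,0],"fingers":0.5},{"delta_pos":[0,-0.1,0.1],"dr":[0,0,0],"fingers":0.5},{"delta_pos":[0,-0.1,0.1],"dr":[0,0,0],"fingers":0.5},{"delta_pos":[0,-0.1,0.1],"dr":[0,0,0],"fingers":0.5}]'

```text
time: 26.85
tool_pos: [0.6014, 0.0104, 0.1579]
tool_rot: [3.138, 0.0, 1.599]
contact_force: [-3.8, 0.2, 14.5]
opening: 0.0432
grip_force: 40.0
```

```bash
python3 g.py .6005 .010 .158 91.6
```

```text
delta cm [-0.03 -0.09 -0.01] dr [ 0.2  0.  -0. ] rows 0.0
26.85 [0.6014 0.0104 0.1579] [179.8   0.   91.6] open 0.0432 grip 40.0 F [-3.8  0.2 14.5] q [-0.11  0.54  1.41  0.    1.19 -0.14]
```

step_arm --increments '[{"delta_pos":[0,-0.05,0],"dr":[0,0,0],"fingers":0.5},{"delta_pos":[0,-0.1,0],"dr":[0,0,0],"fingers":0.5},{"delta_pos":[0,-0.1,0],"dr":[0,0,0],"fingers":0.5},{"delta_pos":[0,-0.1,0],"dr":[0,0,0],"fingers":0.5},{"delta_pos":[0,-0.1,0],"dr":[0,0,0],"fingers":0.5}]'

```text
time: 27.48
tool_pos: [0.6014, 0.0103, 0.1579]
tool_rot: [3.135, 0.0, 1.598]
contact_force: [-1.0, 1.4, 12.0]
opening: 0.0434
grip_force: 40.0
```

```bash
python3 - <<'E'
from h import *
np.set_printoptions(precision=4,suppress=True)
# handle end face in side view: fit pale/brown blob difference against the hover-free start picture
a=cv2.imread("pics/side0.png").astype(int); b=viewer.read_camera("side")[:,:,::-1].astype(int)
hsv=cv2.cvtColor(b.astype(np.uint8),cv2.COLOR_BGR2HSV)
for dy in(-.01,0,.01):
    p=proj("side",np.array([[.6012,.0104-.06+dy,.170]]))[0]; print(dy,p.round(1))
for r in range(206,222,2): print(r,[tuple(hsv[r,c]) [::1] and "%d/%d/%d"%tuple(hsv[r,c]) for c in range(296,322,2)])
E
```

```text
-0.01 [313.1 209.4]
0 [310.9 208.1]
0.01 [308.8 206.7]
206 ['16/80/108', '17/85/114', '17/99/108', '17/98/107', '16/94/139', '17/93/153', '18/90/176', '17/86/125', '17/91/121', '17/90/122', '13/150/204', '12/152/218', '13/153/218']
208 ['20/51/100', '18/63/101', '18/89/97', '17/92/105', '17/90/128', '17/94/192', '16/88/133', '16/92/122', '17/90/122', '16/90/119', '13/141/143', '13/149/219', '13/152/217']
210 ['18/46/99', '16/44/99', '19/49/98', '17/71/94', '16/88/119', '17/95/153', '18/94/119', '17/91/121', '16/93/121', '13/112/105', '13/138/133', '13/152/217', '13/150/219']
212 ['21/43/96', '21/42/97', '18/45/97', '19/42/104', '16/61/101', '17/83/113', '16/87/123', '15/94/120', '14/116/108', '11/131/101', '13/147/154', '13/152/210', '13/153/216']
214 ['15/54/75', '18/52/88', '21/44/99', '19/42/97', '21/42/97', '17/53/86', '17/72/88', '11/109/94', '11/134/103', '12/145/162', '12/151/211', '13/152/201', '13/151/204']
216 ['18/50/91', '21/48/85', '19/46/95', '17/43/95', '21/45/91', '14/59/73', '15/56/73', '16/48/80', '13/113/126', '13/152/213', '13/154/217', '13/151/214', '13/152/207']
218 ['15/53/67', '18/46/83', '19/44/92', '16/53/72', '18/56/68', '15/53/68', '16/43/78', '15/39/78', '17/54/76', '13/147/203', '13/150/219', '13/153/217', '13/152/215']
220 ['16/59/65', '13/56/73', '16/57/67', '16/56/68', '15/50/71', '13/54/75', '16/48/79', '13/57/71', '15/59/78', '16/81/152', '13/135/192', '13/150/214', '13/153/218']
```

```bash
python3 -c "
from cell import robot
s=robot.observe();print(s['contact_force'],s['grip_force']);print(robot.hand_in())"
```

```text
[ 0.19839454  0.58480356 11.97546932] 40.002538561820984
the job is handed in; nothing more can be done
None
```

I handed the job in at about 27.5 s. The chuck key, spur centre and live centre are lying in the red tray, and the handle is seated in the V-block, ferrule towards the drill. It is gripped at 40 N and pressed down with about 12 N; the ~10 N on each V face is worked out from the wrist force, and no verdict came back.

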